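# Lock the tiffin carrier's hasp with its push-in shackle

## Task

Take the loose U-shaped shackle out of the white drying block and push both its legs down into the two holes of the lock head on top of the tiffin carrier until the lock clicks and the shackle stays down by itself when you let go. Press gently, never forcing it against the bottom (25 N is already too much), and leave the bento box, jar, saucer and spoon where they are.

Things in the scene. Friction and masses are not known exactly. Their poses are not given: they have to be found in the camera images.
- shackle: Loose U-shaped steel shackle, 92 mm tall, 62 mm over the legs, about 110 g, standing legs down. Origin midway between the leg tips, at tip level; z up, legs at y = +26 and -26 mm. Legs round, 10 mm thick; the last 8 mm taper to a 2 mm point, and from 10 to 21 mm above the tip a notch 2.5 mm deep is cut in the outer side. A half turn about z makes no difference to shackle or lock.
- shackle_grip (a point): Centre of the flat-sided black grip across the top of the shackle, 80 mm above the leg tips; 14 mm thick along x (pinch it here), 36 mm along y, 24 mm high; same axes as the shackle. At the start 86 mm above the counter.
- carrier: Round steel tiffin carrier, 144 mm diameter, does not move; origin at the centre of its underside, z up. A brass lock head (36 mm along x, 86 mm along y, 60 mm high) stands on its lid, top at 165 mm. Push force on a shackle in it: an ejector spring gives 3.5 N when first met (tip depth 15 to 30 mm), growing over 21 mm to 7 N; the sprung pawls add 2 to 5 N just before the click.
- lock_top (a point): Middle of the lock head's top face, z up. Two upright round holes, 12.4 mm wide, at y = +26 and -26 mm; a 16 mm wide, 3 mm thick strap lies between. Hidden pawls snap into the leg notches at a tip depth of 34 to 49 mm, new each time; a rigid floor is 2 mm deeper, so a push of 14 N is past the click. Let go after it, the shackle stays; before it, it springs back up to 15 to 30 mm and may lean.
- stand: Fixed white plastic drying block 50 mm (x) by 90 mm (y) by 36 mm high, origin at the centre of its underside; the shackle's legs stand 30 mm deep in two loose holes at y = +26 and -26 mm of it.
- bento: Bystander: blue plastic bento box with four clip latches, 121 x 184 x 62 mm, origin at the centre of its underside.
- jar: Bystander: glass jar with a twist cap, 70 mm diameter, 110 mm tall, origin at the centre of its underside.
- saucer: Bystander: white ceramic saucer, 116 mm diameter, 18 mm high, origin at the centre of its underside.
- spoon: Bystander: green spoon lying on the counter, about 200 mm long, handle to its -x, origin at its underside.
Not all that is in view belongs to the job. There is more than one size of the carrier; the job needs the middle-sized.

How it is judged:
By the outcome, as a careful person would: the job done as asked, in the order asked, and still so for the second after the job is handed in, with the robot touching nothing.
It also fails if it takes over 48 s, if anything falls off the work surface, if the arm or the gripper's body presses on something with over 40 N, if the wrist force passes 120 N, or if a joint passes its speed limit or range.

## Robot

A 6-joint arm with a two-finger parallel gripper is mounted at the origin on the work surface. World frame = base frame: x ahead of the robot, y to its left, z up, the work surface at z = 0. Lengths are in mm, angles in rad, forces in N, time in s.
With the tool pointing down it reaches from about 350 to 875 mm from the base axis. Payload 4.2 kg.
Tool frame: the origin (TCP) lies midway between the tips of the shut fingers; the grasp point (between the pads) lies 19 mm behind it; x points along the fingers, y is the direction in which the jaws open and shut, and the axes are right-handed (so a half turn about x gives the same grasp; the last joint's range is limited). The gripper opens to 85 mm and grips with 20 to 120 N. Pads are 22 mm wide; open, the fingers measure 114 mm over their backs; the gripper's body (76 mm by 85 mm) begins 54 mm behind the grasp point. The pads swing forward as they close: fully open they stand 13 mm farther back than shut.
Start: joints at [1.535, 0.385, 0.008, 0, -1.194, -0.259], TCP at [181.561, 598.026, 231.312] pointing down, gripper open.
Joint ranges: [-3.14, 3.14], [-1.21, 2.06], [-1.07, 1.41], [-3.16, 2.05], [-2.99, -0.16], [-3.1, 3.1]. Speed limits (rad/s): [2.79, 2.79, 3.14, 3.14, 3.14, 3.14].

## Interface

Orientations are given as a unit quaternion [x, y, z, w].
In Python, from bench import readout, imaging, arm gives the robot as it stands.
- The arm moves only by the tool arm_command, never from a script. Its argument "increments" is a list of rows, each a list of 3 entries, a list of its own where there are three numbers: the turn, a rotation vector about the world's x, y, z in degrees, then the shift along the world's x, y, z in mm, then the closure, from 0 (fully open) to 1 (shut). In form: [[[ax, ay, az], [tx, ty, tz], fingers], ...]. A call has exactly 5 rows; each row is the pose to reach, as a shift and turn from the pose measured when the call began; what a row does not reach only later rows make up. A row lasts 1/10 s, in which the tool goes at most 50 mm and 8.59 degrees, less where a joint would pass 70% of its speed; a pose out of reach is approached as far as the arm can. A call with a gripper value outside its range is refused whole. The fingers move at their own pace and stop on an object; the grip force is fixed at half the most. Time passes only in rows, so rows that repeat a pose let the fingers close, or fill a call up. It gives the time, the measured TCP pose, the force and the opening at its end, in the units of the state.
- readout.read_state(): the state, without advancing time (a new reading comes with each control period).
- imaging.get_image(name): name is "scene" or "side" or "wrist"; returns (picture, depth): 384x512x3 uint8, blue, green, red; 384x512 float32, mm along the optical axis (not along the pixel's ray), 0 where there is no reading.
- imaging.camera_info(name): a dict with "vfov" (degrees; the focal length in pixels is half the picture's height over the tangent of half this angle, whatever the lens; pixels are square), "cx", "cy" (the principal point, pixels), "eye" and "rotation" of the camera in the world; the wrist camera has in their place "T_tool_cam" (4x4, takes a point from camera to tool coordinates, whose origin is the TCP and whose axes are the tool frame's). Camera axes: x right, y down, z forward; pixel columns grow to the right and rows downward; lengths in mm; the calibration is good to about 2 mm. A picture is of the moment at which its call begins: read the wrist's pose just before it. camera_info takes no time and is no camera call.
- arm.job_done(): hands the job in, once; it reports no verdict.
The state is a dict: "clock": time; "joints": joint angles; "joint_vel": joint speeds; "joint_efforts": joint torques, N m; "position": TCP position; "ee_rot": TCP orientation; "contact_force": force on the tool from outside, world axes, zero at the start; "wrist_torque": the same for the moment, N m; "gripper_width": finger opening in mm.
Only numpy, scipy, OpenCV 4.12 (cv2) and the standard library are available. Lean on these libraries where they do the work, as an engineer would, in place of code of your own. Each camera call takes 0.05 s, during which the arm holds its last target. There are 200 camera calls.

## Working session

There is one attempt and no reset: what is moved stays moved. The work goes in short steps, Python scripts to look and compute and a tool call to move; the robot and the scene stay as the last step left them, time stands still between calls to the robot, and variables do not carry over. Pictures are saved under pics/ and viewed, about 8 in all and at most 12, crops included, and the job is handed in when it is done.

Besides the shell and the picture viewer there is one more tool, called after "Request:" by a JSON object that holds its "name" and its "arguments". arm_command: Moves the arm, as the interface text tells. Its arguments: {"type":"object","properties":{"increments":{"type":"array","items":{"type":"array"}}},"required":["increments"]}

```bash
mkdir -p pics; cat > h.py <<'E'
import numpy as np, cv2
from bench import readout, imaging, arm
from scipy.spatial.transform import Rotation as R
def grab(n):
    s=readout.read_state(); p,d=imaging.get_image(n); i=imaging.camera_info(n)
    f=p.shape[0]/2/np.tan(np.radians(i['vfov'])/2)
    if n=='wrist':
        T=np.eye(4);T[:3,:3]=R.from_quat(s['ee_rot']).as_matrix();T[:3,3]=s['position']
        M=T@np.array(i['T_tool_cam'])
    else:
        M=np.eye(4);M[:3,:3]=np.array(i['rotation']);M[:3,3]=i['eye']
    return p,d,(f,i['cx'],i['cy'],M)
def cloud(d,c):
    f,cx,cy,M=c; v,u=np.indices(d.shape)
    P=np.stack([(u-cx)/f*d,(v-cy)/f*d,d],-1)
    return P@M[:3,:3].T+M[:3,3]
def plane(uv,z,c):
    f,cx,cy,M=c; uv=np.atleast_2d(uv).astype(float)
    r=np.stack([(uv[:,0]-cx)/f,(uv[:,1]-cy)/f,np.ones(len(uv))],-1)@M[:3,:3].T
    return M[:3,3]+r*((z-M[2,3])/r[:,2])[:,None]
E
python3 - <<'E'
from h import *
for n in('scene','side','wrist'):
    p,d,c=grab(n);cv2.imwrite(f'pics/{n}0.png',p);np.savez(f'{n}0.npz',p=p,d=d,f=c[0],cx=c[1],cy=c[2],M=c[3]);print(n,c, (d>0).mean())
s=readout.read_state();print(s)
E
```

```text
Traceback (most recent call last):
  File "h.py", line 11, in grab
    M=np.eye(4);M[:3,:3]=np.array(i['rotation']);M[:3,3]=i['eye']
                ~^^^^^^^
ValueError: could not broadcast input array from shape (4,) into shape (3,3)
```

```bash
sed -i "s/np.array(i\['rotation'\])/R.from_quat(i['rotation']).as_matrix()/" h.py
python3 - <<'E'
from h import *
for n in('scene','side','wrist'):
    p,d,c=grab(n);cv2.imwrite(f'pics/{n}0.png',p);np.savez(f'{n}0.npz',p=p,d=d,f=c[0],cx=c[1],cy=c[2],M=c[3]);print(n,c, (d>0).mean())
s=readout.read_state();print(s)
E
```

```text
scene (np.float64(452.16256462574677), 257.0832649134685, 191.94190205274788, array([[ 8.40461051e-01,  3.23707165e-01, -4.34555972e-01,
         1.10485848e+03],
       [ 5.41675409e-01, -5.23496264e-01,  6.57677287e-01,
        -7.86441019e+02],
       [-1.45935780e-02, -7.88140428e-01, -6.15322431e-01,
         9.12870140e+02],
       [ 0.00000000e+00,  0.00000000e+00,  0.00000000e+00,
         1.00000000e+00]])) 0.9959208170572916
side (np.float64(374.19545271642005), 254.94607676308678, 195.4892395914368, array([[ 7.19294491e-01, -4.42238623e-01,  5.35761547e-01,
         6.24017630e+01],
       [-6.94687097e-01, -4.52298996e-01,  5.59316954e-01,
        -4.96101130e+02],
       [-5.02714986e-03, -7.74500238e-01, -6.32553641e-01,
         7.36925387e+02],
       [ 0.00000000e+00,  0.00000000e+00,  0.00000000e+00,
         1.00000000e+00]])) 0.9959971110026041
wrist (np.float64(283.21068980674136), 257.14991769318556, 194.74048859418838, array([[-2.89373381e-01, -9.20132935e-01, -2.63853043e-01,
         2.49521191e+02],
       [-9.57214928e-01,  2.78629257e-01,  7.81365406e-02,

[... 198 characters left out ...]
0.99591064453125
{'clock': 0.2, 'joints': array([ 1.53458604e+00,  3.85266219e-01,  7.12614256e-03, -2.37501481e-04,
       -1.19402358e+00, -2.58608738e-01]), 'joint_vel': array([ 0.00035148, -0.00240593,  0.00428077,  0.00198952,  0.00033223,
       -0.00098557]), 'joint_efforts': array([ 9.80760569e-05, -3.92164278e+01,  1.88353157e+01,  4.18342084e+00,
       -3.60108868e-03, -5.50502151e-06]), 'position': array([181.49116574, 597.69411422, 230.63151939]), 'ee_rot': array([-0.69940948,  0.10437687,  0.69945734,  0.10339867]), 'contact_force': array([-0.49346953, -0.40769407,  0.64383418]), 'wrist_torque': array([ 0.05077142, -0.01316715, -0.00489918]), 'gripper_width': 85.46290672329879}
```

View pics/scene0.png

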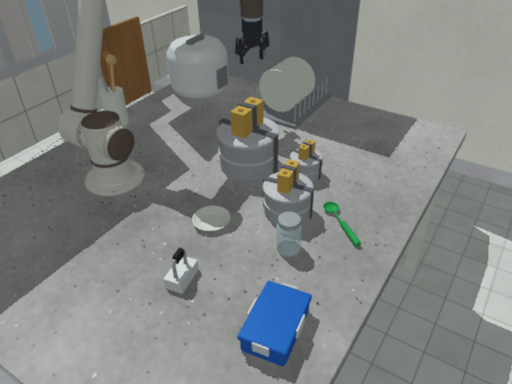

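View pics/side0.png

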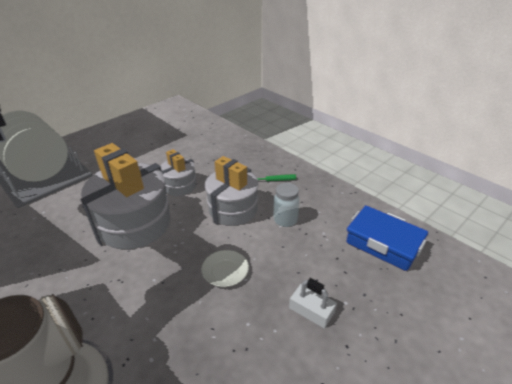

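The scene view shows three carriers; the middle one is at (288,190), with the jar at (289,235) in front of it. The shackle in its block is at (181,265). In the side view these are at (232,185), (286,205) and (314,300).

```bash
python3 - <<'E'
from h import *
def ld(n):
    z=np.load(n+'0.npz');return z['p'],z['d'],(float(z['f']),float(z['cx']),float(z['cy']),z['M'])
boxes={'scene':((268,152,312,200),(160,240,205,296)),'side':((208,150,255,195),(284,272,342,328))}
for n in boxes:
    p,d,c=ld(n);C=cloud(d,c);hsv=cv2.cvtColor(p,cv2.COLOR_BGR2HSV)
    def m(b):
        k=np.zeros(d.shape,bool);k[b[1]:b[3],b[0]:b[2]]=1;return k&(d>0)
    br=m(boxes[n][0])&(hsv[...,0]>8)&(hsv[...,0]<28)&(hsv[...,1]>120)
    X=C[br];print(n,'brass z',np.percentile(X[:,2],[2,50,90,98]))
    zt=np.percentile(X[:,2],95);T=X[X[:,2]>zt-5][:,:2]
    r=cv2.minAreaRect(T.astype(np.float32));print(' top',len(T),r)
    bl=m(boxes[n][1])&(hsv[...,2]<60)&(C[...,2]>60);X=C[bl];print(' grip',len(X),X.mean(0),np.percentile(X[:,2],[2,98]))
    T=X[X[:,2]>90][:,:2]
    if len(T)>4:print(len(T),T.mean(0),cv2.minAreaRect(T.astype(np.float32)))
    wh=m(boxes[n][1])&(C[...,2]>31)&(C[...,2]<40)&(hsv[...,2]>150);X=C[wh]
    print(' stand',len(X),np.median(X[:,2]),cv2.minAreaRect(X[:,:2].astype(np.float32)))
    for nm,zr in(('all>30',(30,300)),):
        k=(C[...,2]>30)&(C[...,2]<300)&(d>0)
    # jar, lid
    J={'scene':(274,210,304,258),'side':(270,180,303,228)}[n];X=C[m(J)];X=X[X[:,2]>95];print(' jar',X.mean(0) if len(X) else 0)
E
```

```text
scene brass z [ 83.67076856 145.83369552 166.73574167 168.76345237]
 top 150 ((593.1432495117188, 151.90023803710938), (36.604854583740234, 85.27593231201172), 8.376083374023438)
 grip 93 [ 496.82209926 -229.41273896   93.72538758] [ 77.9682171  102.34744281]
68 [ 496.04950998 -230.29924501] ((495.12969970703125, -228.24642944335938), (12.769283294677734, 34.746280670166016), 8.78541088104248)
 stand 306 36.860533462484 ((492.7454528808594, -225.4481658935547), (46.31379699707031, 98.53837585449219), 2.464085340499878)
 jar [676.26627012  14.88335654 109.12331185]
side brass z [109.34984077 148.26261936 164.21719803 165.18061429]
 top 183 ((592.2214965820312, 152.95111083984375), (37.48419189453125, 85.54550170898438), 6.796736240386963)
 grip 150 [ 490.00543744 -229.54303625   91.74623076] [78.35287279 98.89545626]
98 [ 491.33838211 -229.18288438] ((492.82989501953125, -228.9149932861328), (13.933155059814453, 32.126338958740234), 11.094582557678223)
 stand 592 34.94724401262607 ((492.1459045410156, -226.9130401611328), (49.43635559082031, 90.69011688232422), 10.105101585388184)
 jar [669.11582355  14.98485904 107.02841807]
```

```bash
python3 -c "
import cv2,numpy as np
a=cv2.imread('pics/scene0.png');b=cv2.imread('pics/side0.png')
r=lambda x:cv2.resize(x,(400,300),interpolation=cv2.INTER_CUBIC)
cv2.imwrite('pics/crop1.png',np.vstack([np.hstack([r(a[145:235,250:370]),r(b[140:230,190:310])]),np.hstack([r(a[230:305,140:240]),r(b[260:335,265:365])])]))"
```

```text
(no output)
```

View pics/crop1.png

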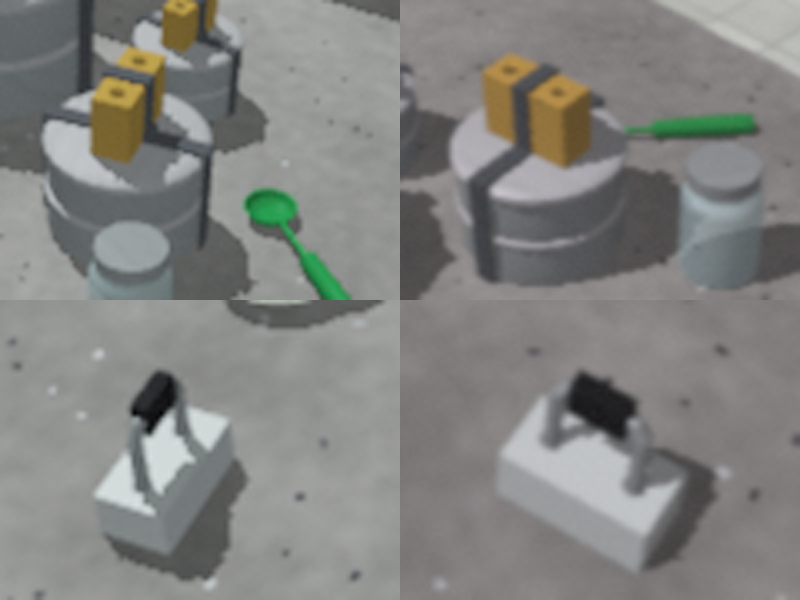

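```bash
python3 - <<'E'
from h import *
s=readout.read_state();M=R.from_quat(s['ee_rot']).as_matrix();print(M.round(3),'yaw y',np.degrees(np.arctan2(M[1,1],M[0,1])),s['position'])
for n in('scene','side'):
    z=np.load(n+'0.npz');C=cloud(z['d'],(float(z['f']),float(z['cx']),float(z['cy']),z['M']))
    b={'scene':(222,98,262,178),'side':(90,145,168,240)}[n];X=C[b[1]:b[3],b[0]:b[2]].reshape(-1,3);X=X[(X[:,2]>60)];print(np.percentile(X,[2,50,98],axis=0).round())
print(imaging.camera_info('wrist')['T_tool_cam'])
E
```

```text
[[-0.    -0.291 -0.957]
 [-0.001 -0.957  0.291]
 [-1.     0.001 -0.   ]] yaw y -106.89690629960592 [181.49116574 597.69411422 230.63151939]
[[272. 203.  67.]
 [373. 247. 150.]
 [434. 351. 238.]]
[[251. 204.  67.]
 [330. 249. 146.]
 [497. 378. 235.]]
[[ 4.52307311e-05 -2.75285701e-01  9.61362461e-01 -1.42988407e+02]
 [ 9.99999116e-01  1.29007649e-03  3.22364282e-04  5.06250587e-01]
 [-1.32897338e-03  9.61361596e-01  2.75285516e-01 -7.12406302e+01]
 [ 0.00000000e+00  0.00000000e+00  0.00000000e+00  1.00000000e+00]]
```

Request:
{"name": "arm_command", "arguments": {"increments": [[[0, 0, -8], [0, 0, 50], 0], [[0, 0, -16], [10, -20, 95], 0], [[0, 0, -24], [30, -60, 120], 0], [[0, 0, -32], [50, -105, 120], 0], [[0, 0, -40], [70, -150, 120], 0]]}}

```text
clock: 0.7
position: [251.8, 446.4, 351.4]
ee_rot: [-0.62, 0.338, 0.621, 0.339]
contact_force: [1.3, 0.5, -1.1]
gripper_width: 85.4
```

Request:
{"name": "arm_command", "arguments": {"increments": [[[0, 0, -5], [25, -43, 0], 0], [[0, 0, -10], [50, -86, 0], 0], [[0, 0, -15], [72, -130, 0], 0], [[0, 0, -20], [92, -175, 0], 0], [[0, 0, -24], [110, -221, 0], 0]]}}

```text
clock: 1.2
position: [362.1, 223.4, 351.5]
ee_rot: [-0.536, 0.46, 0.537, 0.461]
contact_force: [1.2, 0.2, 1.1]
gripper_width: 85.5
```

Request:
{"name": "arm_command", "arguments": {"increments": [[[0, 0, 0], [14, -47, 0], 0], [[0, 0, 0], [28, -94, 0], 0], [[0, 0, 0], [42, -141, 0], 0], [[0, 0, 0], [56, -188, 0], 0], [[0, 0, 0], [70, -235, -10], 0]]}}

```text
clock: 1.7
position: [432.7, -13.5, 342.8]
ee_rot: [0.537, -0.459, -0.536, -0.462]
contact_force: [1.2, 0.9, 0.7]
gripper_width: 85.2
```

Request:
{"name": "arm_command", "arguments": {"increments": [[[0, 0, 0], [13, -44, -15], 0], [[0, 0, 0], [26, -88, -30], 0], [[0, 0, 0], [40, -132, -50], 0], [[0, 0, 0], [52, -176, -70], 0], [[0, 0, 0], [61, -215, -95], 0]]}}

```text
clock: 2.2
position: [494.4, -230.9, 247.4]
ee_rot: [0.537, -0.459, -0.535, -0.463]
contact_force: [0.6, 0.5, -0.5]
gripper_width: 85.5
```

```bash
cat > w1.py <<'E'
from h import *
s=readout.read_state();M=R.from_quat(s['ee_rot']).as_matrix();print(M.round(3).tolist(),'yaw y',np.degrees(np.arctan2(M[1,1],M[0,1])),s['position'],s['contact_force'],s['joints'].round(2))
p,d,c=grab('wrist');cv2.imwrite('pics/w1.png',p);np.savez('w1.npz',p=p,d=d,f=c[0],cx=c[1],cy=c[2],M=c[3])
C=cloud(d,c);hsv=cv2.cvtColor(p,cv2.COLOR_BGR2HSV)
near=(abs(C[...,0]-494)<60)&(abs(C[...,1]+228)<70)
bl=near&(hsv[...,2]<70)&(C[...,2]>60)&(C[...,2]<110)
X=C[bl];print('grip',len(X),np.percentile(X,[2,50,98],axis=0).round(1).tolist())
T=X[X[:,2]>np.percentile(X[:,2],95)-5];print(len(T),T[:,2].mean(),cv2.minAreaRect(T[:,:2].astype(np.float32)))
# ray casting of top face onto z=98
v,u=np.nonzero(bl&(C[...,2]>92));Q=plane(np.c_[u,v],98,c);print('ray',cv2.minAreaRect(Q[:,:2].astype(np.float32)))
wh=near&(C[...,2]>31)&(C[...,2]<41)&(hsv[...,2]>130);X=C[wh];print('stand',np.median(X[:,2]),cv2.minAreaRect(X[:,:2].astype(np.float32)))
E
python3 w1.py
```

```text
[[0.005, -0.989, -0.15], [0.002, -0.15, 0.989], [-1.0, -0.006, 0.001]] yaw y -171.34877853610828 [ 494.38850059 -230.87376058  247.43170404] [ 0.57087101  0.4922412  -0.49637816] [-0.14  0.24 -0.16 -0.   -1.17  0.29]
grip 428 [[484.1, -246.5, 89.0], [491.6, -230.1, 97.9], [499.7, -211.4, 99.5]]
406 97.97260790289859 ((491.7518005371094, -228.52420043945312), (12.840221405029297, 35.618038177490234), 9.25568675994873)
ray ((491.85687255859375, -229.2239532470703), (12.775431632995605, 36.20206069946289), 9.279093742370605)
stand 36.31343319353476 ((493.20989990234375, -228.07247924804688), (49.4296875, 89.8830795288086), 11.308944702148438)
```

View pics/w1.png

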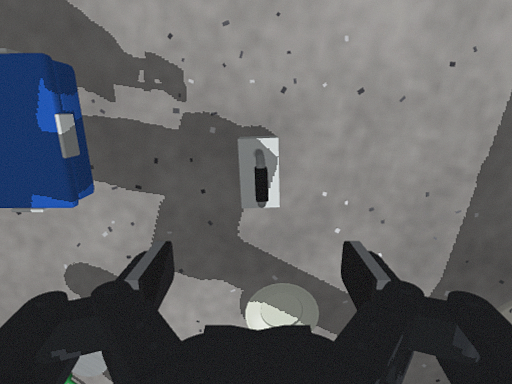

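The wrist view shows the grip at (261,180), standing in its block and roughly square to the jaws. The saucer at (282,308) and the bento at left are both clear. I'll descend now.

Request:
{"name": "arm_command", "arguments": {"increments": [[[0, 0, 0.6], [-2, 2, -40], 0], [[0, 0, 0.6], [-2.4, 2, -80], 0], [[0, 0, 0.6], [-2.4, 2, -115], 0], [[0, 0, 0.6], [-2.4, 2, -140], 0], [[0, 0, 0.6], [-2.4, 2, -150], 0]]}}

```text
clock: 2.75
position: [488.6, -231.4, 88.7]
ee_rot: [-0.534, 0.46, 0.541, 0.459]
contact_force: [-0.8, 0.1, -0.0]
gripper_width: 85.7
```

```bash
sed 's/w1\./w2./g' w1.py > w2.py; python3 w2.py
```

```text
[[-0.009, -0.988, -0.156], [0.005, -0.156, 0.988], [-1.0, 0.009, 0.006]] yaw y -171.03329960533787 [ 488.58374867 -231.38472388   88.65589136] [-7.79604210e-01  1.13379706e-01 -4.58781341e-04] [-0.14  0.4  -0.38 -0.01 -0.81  0.3 ]
grip 2105 [[446.5, -247.3, 88.3], [491.9, -232.3, 98.2], [533.0, -212.6, 109.6]]
370 107.25579575131258 ((490.25115966796875, -232.7282257080078), (109.19185638427734, 22.937870025634766), 8.62535572052002)
ray ((489.405517578125, -230.56402587890625), (119.11102294921875, 37.75893020629883), 12.104252815246582)
stand 36.30523624884751 ((493.5621643066406, -227.46163940429688), (49.92206573486328, 90.68579864501953), 10.509033203125)
```

Request:
{"name": "arm_command", "arguments": {"increments": [[[0, 0, 0], [2, 1, -6], 0], [[0, 0, 0], [3.4, 2.4, -12], 0], [[0, 0, 0], [3.4, 2.4, -16], 0], [[0, 0, 0], [3.4, 2.4, -16], 0], [[0, 0, 0], [3.4, 2.4, -16], 0]]}}

```text
clock: 3.3
position: [492.5, -229.0, 73.0]
ee_rot: [-0.534, 0.46, 0.541, 0.459]
contact_force: [0.4, -0.6, -0.5]
gripper_width: 85.3
```

```bash
python3 - <<'E'
from h import *
p,d,c=grab('wrist')
for k in range(3):
    s=readout.read_state();M=R.from_quat(s['ee_rot']).as_matrix();print(s['clock'],M.round(3).tolist(),'yaw y',np.degrees(np.arctan2(M[1,1],M[0,1])),s['position'],s['contact_force'],s['joint_vel'].round(3));
C=cloud(d,c);hsv=cv2.cvtColor(p,cv2.COLOR_BGR2HSV)
near=(abs(C[...,0]-492)<20)&(abs(C[...,1]+228)<25)
bl=near&(hsv[...,2]<70)&(C[...,2]>93)&(C[...,2]<103);X=C[bl];print(len(X),cv2.minAreaRect(X[:,:2].astype(np.float32)))
cv2.imwrite('pics/w3.png',p)
E
```

```text
3.35 [[-0.008, -0.988, -0.156], [0.005, -0.156, 0.988], [-1.0, 0.008, 0.006]] yaw y -171.018948393944 [ 492.46407916 -228.99829094   73.06562112] [-0.6626213   0.2164955  -0.76489402] [-0.002 -0.001  0.001 -0.002 -0.001  0.   ]
3.35 [[-0.008, -0.988, -0.156], [0.005, -0.156, 0.988], [-1.0, 0.008, 0.006]] yaw y -171.018948393944 [ 492.46407916 -228.99829094   73.06562112] [-0.6626213   0.2164955  -0.76489402] [-0.002 -0.001  0.001 -0.002 -0.001  0.   ]
3.35 [[-0.008, -0.988, -0.156], [0.005, -0.156, 0.988], [-1.0, 0.008, 0.006]] yaw y -171.018948393944 [ 492.46407916 -228.99829094   73.06562112] [-0.6626213   0.2164955  -0.76489402] [-0.002 -0.001  0.001 -0.002 -0.001  0.   ]
1984 ((491.4583740234375, -228.52078247070312), (13.627367973327637, 36.802040100097656), 11.153810501098633)
```

View pics/w3.png

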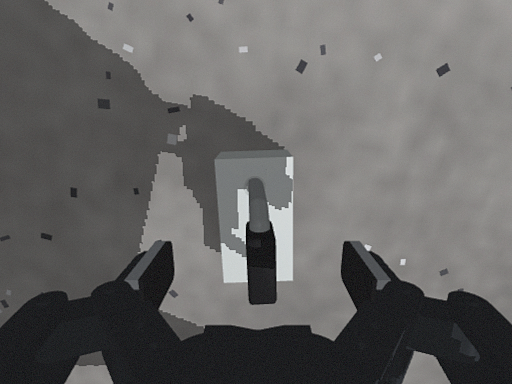

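The grip at (261,262) sits centred between the open fingers. I'll correct the small tilt and yaw, then close.

Request:
{"name": "arm_command", "arguments": {"increments": [[[-0.3, -0.4, 1.2], [-0.8, 0, -1], 0], [[-0.3, -0.4, 1.2], [-0.8, 0, -1], 0], [[-0.3, -0.4, 1.2], [-0.8, 0, -1], 1], [[-0.3, -0.4, 1.2], [-0.8, 0, -1], 1], [[-0.3, -0.4, 1.2], [-0.8, 0, -1], 1]]}}

```text
clock: 3.85
position: [491.7, -229.0, 72.1]
ee_rot: [-0.542, 0.454, 0.543, 0.453]
contact_force: [-0.3, -0.1, 1.3]
gripper_width: 43.9
```

Request:
{"name": "arm_command", "arguments": {"increments": [[[0, 0, 0], [0, 0, 0], 1], [[0, 0, 0], [0, 0, 0], 1], [[0, 0, 0], [0, 0, 0], 1], [[0, 0, 0], [0, 0, 0], 1], [[0, 0, 0], [0, 0, 0], 1]]}}

```text
clock: 4.35
position: [492.2, -229.1, 72.3]
ee_rot: [0.542, -0.454, -0.542, -0.453]
contact_force: [1.1, 0.8, 0.8]
gripper_width: 12.4
```

Request:
{"name": "arm_command", "arguments": {"increments": [[[0, 0, 0], [0, 0, 0], 1], [[0, 0, 0], [0, 0, 0], 1], [[0, 0, 0], [0, 0, 0], 1], [[0, 0, 0], [0, 0, 0], 1], [[0, 0, 0], [0, 0, 0], 1]]}}

```text
clock: 4.85
position: [492.2, -229.1, 72.3]
ee_rot: [0.542, -0.454, -0.542, -0.453]
contact_force: [-0.0, 0.6, 0.5]
gripper_width: 12.9
```

Request:
{"name": "arm_command", "arguments": {"increments": [[[0, 0, 0], [0, 0, 10], 1], [[0, 0, 0], [0, 0, 25], 1], [[0, 0, 0], [0, 0, 45], 1], [[0, 0, 0], [0, 0, 70], 1], [[0, 0, 0], [0, 0, 95], 1]]}}

```text
clock: 5.35
position: [491.0, -228.9, 168.2]
ee_rot: [-0.542, 0.454, 0.543, 0.453]
contact_force: [0.0, -0.2, -1.8]
gripper_width: 12.9
```

Request:
{"name": "arm_command", "arguments": {"increments": [[[0, 0, 0], [0, 5, 35], 1], [[0, 0, 0], [0, 15, 70], 1], [[0, 0, 0], [5, 40, 100], 1], [[0, 0, 0], [10, 75, 115], 1], [[0, 0, 0], [20, 110, 120], 1]]}}

```text
clock: 5.85
position: [510.4, -118.3, 291.0]
ee_rot: [-0.542, 0.454, 0.542, 0.454]
contact_force: [0.6, -0.4, -1.9]
gripper_width: 12.8
```

Request:
{"name": "arm_command", "arguments": {"increments": [[[0, 0, 0], [10, 40, 0], 1], [[0, 0, 0], [20, 80, 0], 1], [[0, 0, 0], [30, 120, 0], 1], [[0, 0, 0], [40, 160, 0], 1], [[0, 0, 0], [50, 200, 0], 1]]}}

```text
clock: 6.35
position: [559.4, 83.0, 291.3]
ee_rot: [-0.542, 0.455, 0.542, 0.453]
contact_force: [0.9, 0.3, -1.4]
gripper_width: 12.7
```

Request:
{"name": "arm_command", "arguments": {"increments": [[[0, 0, 0], [10, 40, 0], 1], [[0, 0, 0], [20, 80, 0], 1], [[0, 0, 0], [28, 115, 0], 1], [[0, 0, 0], [31, 132, 0], 1], [[0, 0, 0], [31, 132, 0], 1]]}}

```text
clock: 6.85
position: [589.9, 216.6, 290.4]
ee_rot: [-0.542, 0.455, 0.543, 0.452]
contact_force: [-0.8, -0.1, -1.0]
gripper_width: 13.0
```

Request:
{"name": "arm_command", "arguments": {"increments": [[[0, 0, 0], [0, 0, 0], 1], [[0, 0, 0], [0, 0, 0], 1], [[0, 0, 0], [0, 0, 0], 1], [[0, 0, 0], [0, 0, 0], 1], [[0, 0, 0], [0, 0, 0], 1]]}}

```text
clock: 7.35
position: [589.8, 215.9, 290.7]
ee_rot: [-0.542, 0.455, 0.543, 0.452]
contact_force: [-0.3, 0.1, -1.3]
gripper_width: 13.4
```

```bash
cat > w4.py <<'E'
from h import *
s=readout.read_state();M=R.from_quat(s['ee_rot']).as_matrix();print(s['clock'],M.round(3).tolist(),'yaw y',np.degrees(np.arctan2(M[1,1],M[0,1]))+180,s['position'],s['contact_force'])
p,d,c=grab('wrist');C=cloud(d,c);hsv=cv2.cvtColor(p,cv2.COLOR_BGR2HSV)
np.savez('w4.npz',p=p,d=d,f=c[0],cx=c[1],cy=c[2],M=c[3])
near=(abs(C[...,0]-592)<70)&(abs(C[...,1]-152)<80)
br=near&(hsv[...,0]>8)&(hsv[...,0]<28)&(hsv[...,1]>110)&(C[...,2]>157)&(C[...,2]<175)
X=C[br];print(len(X),np.median(X[:,2]));v,u=np.nonzero(br);Q=plane(np.c_[u,v],165,c)
print(cv2.minAreaRect(X[:,:2].astype(np.float32)));print('ray',cv2.minAreaRect(Q[:,:2].astype(np.float32)))
cv2.imwrite('pics/w4.png',p)
for n in('scene','side'):
    q,_,_=grab(n);cv2.imwrite(f'pics/{n}4.png',q)
E
python3 w4.py
```

```text
7.35 [[-0.004, -0.984, -0.177], [-0.002, -0.177, 0.984], [-1.0, 0.005, -0.001]] yaw y 10.17306207902655 [589.83466594 215.86101986 290.67736888] [-0.3388977   0.10886513 -1.25501497]
2657 165.29458086018508
((593.5675659179688, 155.20077514648438), (35.422515869140625, 85.48654174804688), 8.271434783935547)
ray ((593.5890502929688, 155.14894104003906), (35.41543197631836, 85.52084350585938), 8.24470329284668)
```

View pics/w4.png

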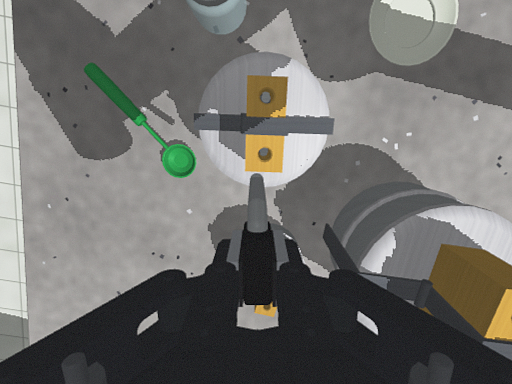

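The view shows the lock holes at (265,97) and (264,154), and the held shackle's near leg at (257,185). I'll locate the holes by rays and check how the shackle sits in the hand.

```bash
python3 - <<'E'
from h import *
z=np.load('w4.npz');p=z['p'];d=z['d'];c=(float(z['f']),float(z['cx']),float(z['cy']),z['M']);hsv=cv2.cvtColor(p,cv2.COLOR_BGR2HSV)
H=[]
for cu,cv_ in((265,97),(264,154)):
    k=np.zeros(d.shape,np.uint8);k[cv_-12:cv_+13,cu-12:cu+13]=1
    hole=(k>0)&~((hsv[...,1]>110)&(hsv[...,0]>8)&(hsv[...,0]<28))
    v,u=np.nonzero(hole);(x,y),r=cv2.minEnclosingCircle(np.c_[u,v].astype(np.float32));P=plane([[x,y]],165,c)[0];H.append(P);print('hole',x,y,r,len(u),P)
H=np.array(H);dv=H[1]-H[0];print('mid',H.mean(0),'dist',np.hypot(*dv[:2]),'yaw',np.degrees(np.arctan2(-dv[0],dv[1])))
# held shackle in tool frame: depth points between fingers
T=np.array(imaging.camera_info('wrist')['T_tool_cam']);f,cx,cy,_=c
v,u=np.indices(d.shape);P=np.stack([(u-cx)/f*d,(v-cy)/f*d,d],-1)@T[:3,:3].T+T[:3,3]
k=(u>235)&(u<285)&(v>165)&(v<300)&(P[...,0]<70)
for lo in range(-40,70,10):
    q=P[k&(P[...,0]>lo)&(P[...,0]<=lo+10)&(abs(P[...,1])<9)]
    if len(q)>5:print(lo,len(q),'y',np.percentile(q[:,1],[3,50,97]).round(1),'zmin',np.percentile(q[:,2],[2,50]).round(1))
E
```

```text
hole 265.5 97.0 6.18475866317749 108 [597.98899307 130.54156535 165.        ]
hole 263.5 151.5 4.94984769821167 63 [590.77974511 178.8210872  165.        ]
mid [594.38436909 154.68132627 165.        ] dist 48.81480805982273 yaw 8.492831860451123
-40 535 y [-8.7  5.8  8.4] zmin [-12.5  -6.2]
-30 1999 y [-7.1 -0.4  6.2] zmin [-17.2  -4.2]
-20 631 y [-7.5 -0.4  7.7] zmin [-27.1 -21. ]
-10 257 y [-7.9 -0.4  8.1] zmin [-30.1 -27.8]
0 85 y [-5.5 -1.   3.5] zmin [-30.3 -29.6]
10 73 y [-5.5 -1.   3.5] zmin [-30.2 -29.6]
20 60 y [-5.8 -1.   3.3] zmin [-30.2 -29.6]
30 48 y [-5.5 -1.3  3.3] zmin [-30.2 -29.6]
40 23 y [-5.3 -1.   3. ] zmin [-30.3 -29.6]
50 46 y [-5.7 -1.4  3. ] zmin [-30.  -28.2]
```

Request:
{"name": "arm_command", "arguments": {"increments": [[[0, 0, -0.6], [1, -20, 0], 1], [[0, 0, -1.3], [2, -40, 0], 1], [[0, 0, -1.9], [2.9, -56, 0], 1], [[0, 0, -1.9], [2.9, -61.7, -20], 1], [[0, 0, -1.9], [2.9, -61.7, -42], 1]]}}

```text
clock: 8.0
position: [593.4, 152.5, 249.4]
ee_rot: [-0.534, 0.464, 0.535, 0.463]
contact_force: [0.1, 0.6, -1.3]
gripper_width: 12.9
```

Request:
{"name": "arm_command", "arguments": {"increments": [[[0, 0, 0], [0, 0, 0], 1], [[0, 0, 0], [0, 0, 0], 1], [[0, 0, 0], [0, 0, 0], 1], [[0, 0, 0], [0, 0, 0], 1], [[0, 0, 0], [0, 0, 0], 1]]}}

```text
clock: 8.5
position: [593.7, 152.7, 250.3]
ee_rot: [-0.534, 0.463, 0.534, 0.463]
contact_force: [1.2, -0.2, -1.8]
gripper_width: 12.7
```

```bash
python3 - <<'E'
from h import *
s=readout.read_state();M=R.from_quat(s['ee_rot']).as_matrix();print(s['clock'],M.round(3).tolist(),'yaw y',np.degrees(np.arctan2(M[1,1],M[0,1]))+180,s['position'],s['contact_force'])
a=grab('scene')[0][110:200,250:340];b=grab('side')[0][110:200,190:280];w=grab('wrist')[0]
cv2.imwrite('pics/c5.png',np.vstack([np.hstack([cv2.resize(x,(400,400),interpolation=cv2.INTER_CUBIC) for x in(a,b)]),cv2.resize(w[60:260,110:410],(300,200)).repeat(1,0) if 0 else cv2.copyMakeBorder(w[60:260,56:456],0,0,200,200,cv2.BORDER_CONSTANT)]))
E
```

```text
8.5 [[-0.0, -0.99, -0.142], [0.0, -0.142, 0.99], [-1.0, 0.0, 0.0]] yaw y 8.157923959939211 [593.66968175 152.692441   250.34104436] [ 1.18581642 -0.24924319 -1.77245447]
```

View pics/c5.png

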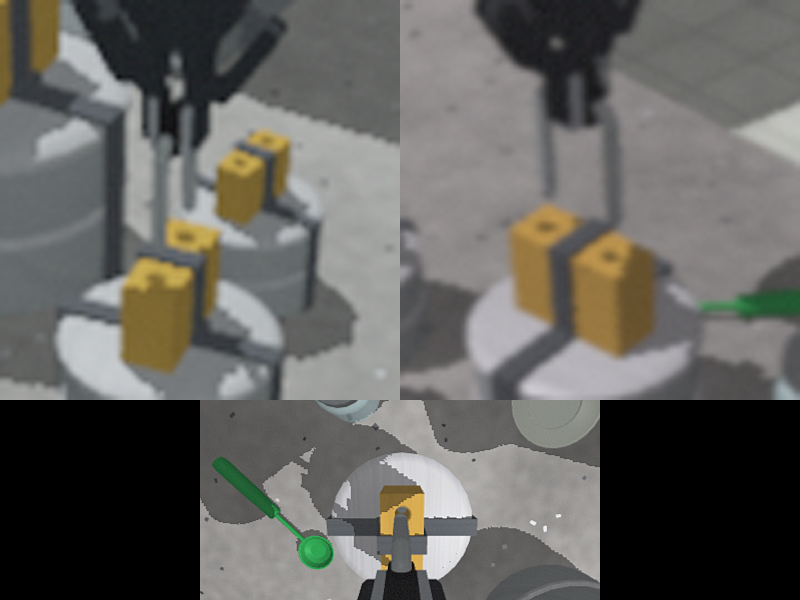

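In the side view (pixels of the enlarged crop) both legs stand directly above their holes, legs at x=547 and 612 and holes at x=547 and 612. In the scene view they are within about 1 px. I'll apply the small correction and enter slowly.

Request:
{"name": "arm_command", "arguments": {"increments": [[[0, 0, 0], [-0.9, 1.3, -5], 1], [[0, 0, 0], [-0.9, 1.3, -10], 1], [[0, 0, 0], [-0.9, 1.3, -14], 1], [[0, 0, 0], [-0.9, 1.3, -18], 1], [[0, 0, 0], [-0.9, 1.3, -20], 1]]}}

```text
clock: 9.15
position: [592.3, 153.8, 228.9]
ee_rot: [-0.534, 0.464, 0.535, 0.462]
contact_force: [-0.4, 0.8, -1.9]
gripper_width: 13.0
```

Request:
{"name": "arm_command", "arguments": {"increments": [[[0, 0, 0], [0, 0, -1], 1], [[0, 0, 0], [0, 0, -2], 1], [[0, 0, 0], [0, 0, -3], 1], [[0, 0, 0], [0, 0, -4], 1], [[0, 0, 0], [0, 0, -5], 1]]}}

```text
clock: 9.65
position: [592.3, 153.9, 224.0]
ee_rot: [-0.534, 0.464, 0.535, 0.463]
contact_force: [-0.3, 0.3, -0.6]
gripper_width: 12.7
```

```bash
python3 - <<'E'
from h import *
s=readout.read_state();print(s['clock'],s['position'],s['contact_force'],s['wrist_torque'])
a=grab('scene')[0][120:200,250:330];b=grab('side')[0][120:200,195:275]
cv2.imwrite('pics/c6.png',np.hstack([cv2.resize(x,(400,400),interpolation=cv2.INTER_CUBIC) for x in(a,b)]))
E
```

```text
9.65 [592.34042326 153.87363526 223.9787774 ] [-0.29613546  0.29481153 -0.60621953] [-0.03485386 -0.04531202 -0.00744682]
```

View pics/c6.png

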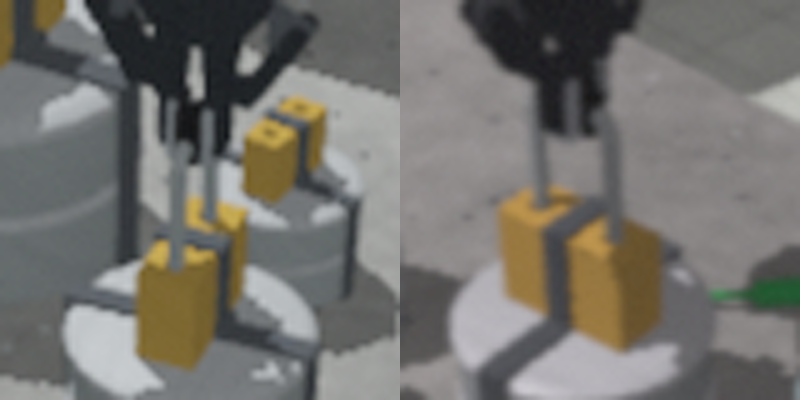

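Both legs are entering their holes (scene crop (176,268) and (210,217), side crop (543,205) and (615,240)), with no contact force yet. I'll continue in small steps, watching the force.

Request:
{"name": "arm_command", "arguments": {"increments": [[[0, 0, 0], [0, 0, -1.5], 1], [[0, 0, 0], [0, 0, -3], 1], [[0, 0, 0], [0, 0, -4.5], 1], [[0, 0, 0], [0, 0, -6], 1], [[0, 0, 0], [0, 0, -7], 1]]}}

```text
clock: 10.25
position: [592.2, 153.8, 216.6]
ee_rot: [-0.534, 0.464, 0.535, 0.462]
contact_force: [-0.1, -0.2, -0.7]
gripper_width: 12.9
```

Request:
{"name": "arm_command", "arguments": {"increments": [[[0, 0, 0], [0, 0, -1], 1], [[0, 0, 0], [0, 0, -2], 1], [[0, 0, 0], [0, 0, -3], 1], [[0, 0, 0], [0, 0, -4], 1], [[0, 0, 0], [0, 0, -5], 1]]}}

```text
clock: 10.75
position: [592.2, 153.8, 211.5]
ee_rot: [-0.534, 0.464, 0.535, 0.462]
contact_force: [0.3, -0.1, -1.5]
gripper_width: 13.2
```

Request:
{"name": "arm_command", "arguments": {"increments": [[[0, 0, 0], [0, 0, -1], 1], [[0, 0, 0], [0, 0, -2], 1], [[0, 0, 0], [0, 0, -3], 1], [[0, 0, 0], [0, 0, -4], 1], [[0, 0, 0], [0, 0, -5], 1]]}}

```text
clock: 11.25
position: [592.2, 153.8, 206.4]
ee_rot: [-0.534, 0.464, 0.535, 0.462]
contact_force: [-0.8, -0.4, -2.1]
gripper_width: 12.9
```

Request:
{"name": "arm_command", "arguments": {"increments": [[[0, 0, 0], [0, 0, -1], 1], [[0, 0, 0], [0, 0, -2], 1], [[0, 0, 0], [0, 0, -3], 1], [[0, 0, 0], [0, 0, -4], 1], [[0, 0, 0], [0, 0, -5], 1]]}}

```text
clock: 11.75
position: [592.3, 153.8, 202.2]
ee_rot: [-0.534, 0.464, 0.535, 0.462]
contact_force: [-0.2, -1.5, 2.1]
gripper_width: 13.0
```

Request:
{"name": "arm_command", "arguments": {"increments": [[[0, 0, 0], [0, 0, -1], 1], [[0, 0, 0], [0, 0, -2], 1], [[0, 0, 0], [0, 0, -3], 1], [[0, 0, 0], [0, 0, -4], 1], [[0, 0, 0], [0, 0, -4.5], 1]]}}

```text
clock: 12.25
position: [592.4, 153.8, 197.7]
ee_rot: [-0.534, 0.464, 0.535, 0.462]
contact_force: [-1.3, 0.0, 2.7]
gripper_width: 12.7
```

Request:
{"name": "arm_command", "arguments": {"increments": [[[0, 0, 0], [0, 0, -0.7], 1], [[0, 0, 0], [0, 0, -1.4], 1], [[0, 0, 0], [0, 0, -2], 1], [[0, 0, 0], [0, 0, -2.5], 1], [[0, 0, 0], [0, 0, -2.5], 1]]}}

```text
clock: 12.75
position: [592.4, 153.8, 195.3]
ee_rot: [-0.534, 0.464, 0.535, 0.463]
contact_force: [-1.5, 0.2, 4.3]
gripper_width: 12.6
```

Request:
{"name": "arm_command", "arguments": {"increments": [[[0, 0, 0], [0, 0, -0.7], 1], [[0, 0, 0], [0, 0, -1.4], 1], [[0, 0, 0], [0, 0, -2], 1], [[0, 0, 0], [0, 0, -2.5], 1], [[0, 0, 0], [0, 0, -2.5], 1]]}}

```text
clock: 13.25
position: [592.5, 153.8, 193.5]
ee_rot: [-0.534, 0.463, 0.535, 0.463]
contact_force: [-2.1, 0.8, 7.1]
gripper_width: 12.8
```

Request:
{"name": "arm_command", "arguments": {"increments": [[[0, 0, 0], [0, 0, -0.7], 1], [[0, 0, 0], [0, 0, -1.4], 1], [[0, 0, 0], [0, 0, -2], 1], [[0, 0, 0], [0, 0, -2], 1], [[0, 0, 0], [0, 0, -2], 1]]}}

```text
clock: 13.75
position: [592.6, 153.8, 192.3]
ee_rot: [0.535, -0.463, -0.534, -0.463]
contact_force: [-2.3, 1.4, 7.8]
gripper_width: 12.8
```

Request:
{"name": "arm_command", "arguments": {"increments": [[[0, 0, 0], [-0.4, 0, -0.5], 1], [[0, 0, 0], [-0.4, 0, -1], 1], [[0, 0, 0], [-0.4, 0, -1.5], 1], [[0, 0, 0], [-0.4, 0, -2], 1], [[0, 0, 0], [-0.4, 0, -2], 1]]}}

```text
clock: 14.25
position: [592.5, 153.8, 191.4]
ee_rot: [0.535, -0.463, -0.534, -0.463]
contact_force: [-2.0, 0.5, 8.0]
gripper_width: 12.6
```

Request:
{"name": "arm_command", "arguments": {"increments": [[[0, 0, 0], [-0.4, 0, -0.8], 1], [[0, 0, 0], [-0.4, 0, -1.6], 1], [[0, 0, 0], [-0.4, 0, -2.4], 1], [[0, 0, 0], [-0.4, 0, -2.4], 1], [[0, 0, 0], [-0.4, 0, -2.4], 1]]}}

```text
clock: 14.75
position: [592.3, 153.8, 189.4]
ee_rot: [0.535, -0.463, -0.534, -0.463]
contact_force: [-2.5, -0.3, 4.6]
gripper_width: 12.8
```

The force fell from 8.0 to 4.6 N while advancing 2 mm, so the lock probably clicked. I'll confirm by a gentle push toward the floor (about 12–14 N).

Request:
{"name": "arm_command", "arguments": {"increments": [[[0, 0, 0], [0, 0, -0.5], 1], [[0, 0, 0], [0, 0, -1], 1], [[0, 0, 0], [0, 0, -1.5], 1], [[0, 0, 0], [0, 0, -1.5], 1], [[0, 0, 0], [0, 0, -1.5], 1]]}}

```text
clock: 15.25
position: [592.3, 153.8, 188.3]
ee_rot: [0.535, -0.463, -0.534, -0.463]
contact_force: [-1.8, -0.5, 5.7]
gripper_width: 13.0
```

Request:
{"name": "arm_command", "arguments": {"increments": [[[0, 0, 0], [0, 0, -0.5], 1], [[0, 0, 0], [0, 0, -1], 1], [[0, 0, 0], [0, 0, -1.8], 1], [[0, 0, 0], [0, 0, -1.8], 1], [[0, 0, 0], [0, 0, -1.8], 1]]}}

```text
clock: 15.75
position: [592.3, 153.8, 186.7]
ee_rot: [0.535, -0.462, -0.534, -0.463]
contact_force: [-2.7, 0.1, 5.8]
gripper_width: 12.9
```

Request:
{"name": "arm_command", "arguments": {"increments": [[[0, 0, 0], [-0.3, 0, -0.5], 1], [[0, 0, 0], [-0.3, 0, -1], 1], [[0, 0, 0], [-0.3, 0, -1.8], 1], [[0, 0, 0], [-0.3, 0, -1.8], 1], [[0, 0, 0], [-0.3, 0, -1.8], 1]]}}

```text
clock: 16.25
position: [592.2, 153.8, 185.4]
ee_rot: [0.535, -0.462, -0.534, -0.463]
contact_force: [-1.1, 0.2, 5.0]
gripper_width: 12.9
```

Request:
{"name": "arm_command", "arguments": {"increments": [[[0, 0, 0], [-0.3, 0, -0.5], 1], [[0, 0, 0], [-0.3, 0, -1], 1], [[0, 0, 0], [-0.3, 0, -1.8], 1], [[0, 0, 0], [-0.3, 0, -1.8], 1], [[0, 0, 0], [-0.3, 0, -1.8], 1]]}}

```text
clock: 16.75
position: [592.5, 154.7, 184.0]
ee_rot: [0.536, -0.461, -0.534, -0.464]
contact_force: [-2.3, 0.7, 5.1]
gripper_width: 12.9
```

```bash
cat > chk.py <<'E'
import sys
from h import *
s=readout.read_state();M=R.from_quat(s['ee_rot']).as_matrix();print(s['clock'],M.round(3).tolist(),s['position'],s['contact_force'],s['wrist_torque'].round(3))
p,d,c=grab('wrist')
T=np.array(imaging.camera_info('wrist')['T_tool_cam']);f,cx,cy,_=c
v,u=np.indices(d.shape);P=np.stack([(u-cx)/f*d,(v-cy)/f*d,d],-1)@T[:3,:3].T+T[:3,3]
def grip(P,d):
    k=(u>235)&(u<285)&(v>165)&(v<305)&(abs(P[...,1])<5)&(P[...,2]<-9)&(P[...,2]>-16)
    q=P[k];print('grip top tool x',np.percentile(q[:,0],[2,25,50,75]).round(1),len(q))
grip(P,d)
o=np.load('w4.npz')['d'];P0=np.stack([(u-cx)/f*o,(v-cy)/f*o,o],-1)@T[:3,:3].T+T[:3,3];grip(P0,o)
C=cloud(d,c);k=(u>235)&(u<285)&(v>165)&(v<230)
k&=(P[...,2]<-20)&(abs(P[...,1])<9);q=P[k]
for lo in range(-30,40,5):
    e=q[(q[:,0]>lo)&(q[:,0]<=lo+5)]
    if len(e)>5:print(lo,len(e),e[:,1].mean().round(1),np.percentile(e[:,2],[3,50]).round(1))
a=grab('scene')[0][120:200,250:330];b=grab('side')[0][120:200,195:275];n=sys.argv[1]
cv2.imwrite(f'pics/{n}.png',np.vstack([np.hstack([cv2.resize(x,(400,400),interpolation=cv2.INTER_CUBIC) for x in(a,b)]),cv2.copyMakeBorder(p[130:330,156:356],0,0,300,300,cv2.BORDER_CONSTANT)]))
E
python3 chk.py c7
```

```text
16.75 [[0.005, -0.99, -0.144], [0.001, -0.144, 0.99], [-1.0, -0.005, 0.001]] [592.46143484 154.70247236 184.01720583] [-2.34025341  0.73284624  5.0948671 ] [ 0.713  0.604 -0.006]
grip top tool x [-27.1 -26.3 -25.8 -25.5] 313
grip top tool x [-27.  -26.2 -25.9 -25.4] 314
-20 152 -0.8 [-23.9 -21.9]
-15 200 -0.8 [-27.2 -24.8]
-10 151 -1.0 [-29.9 -28. ]
-5 48 -0.9 [-30.1 -29.3]
0 45 -0.9 [-30.2 -29.7]
5 43 -0.9 [-30.2 -29.5]
10 34 -1.1 [-30.1 -29.3]
15 757 0.5 [-41.8 -34.8]
20 82 -1.1 [-39.6 -29. ]
25 33 -0.2 [-30.2 -28.2]
30 9 0.5 [-28.1 -24.3]
```

View pics/c7.png

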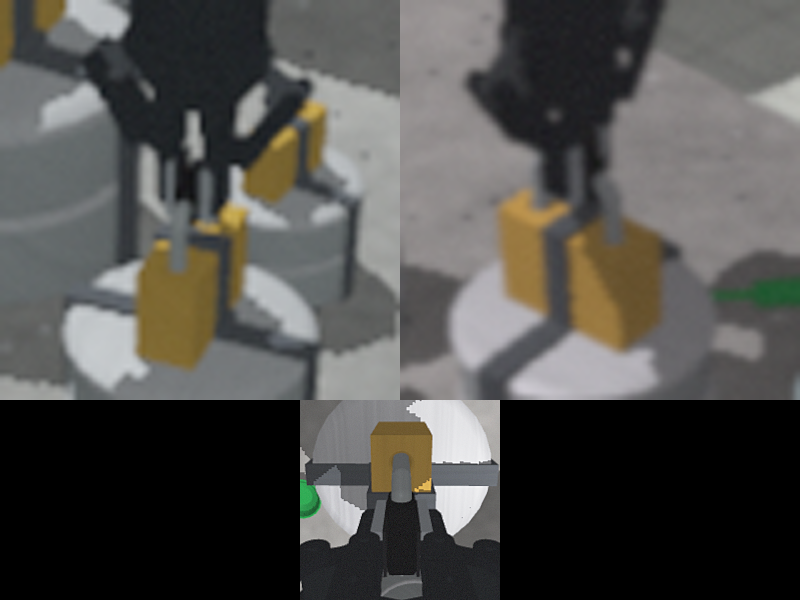

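The hand hasn't slipped on the grip (top at -25.8 mm in the tool frame, as before), and both legs are about 47 mm deep. I'll continue gently to the 14 N sign.

Request:
{"name": "arm_command", "arguments": {"increments": [[[0, 0, 0], [-0.3, -0.3, -0.5], 1], [[0, 0, 0], [-0.3, -0.3, -1], 1], [[0, 0, 0], [-0.3, -0.3, -1.8], 1], [[0, 0, 0], [-0.3, -0.3, -1.8], 1], [[0, 0, 0], [-0.3, -0.3, -1.8], 1]]}}

```text
clock: 17.4
position: [592.5, 154.8, 182.6]
ee_rot: [0.536, -0.461, -0.534, -0.464]
contact_force: [-2.2, 0.5, 4.4]
gripper_width: 13.1
```

Request:
{"name": "arm_command", "arguments": {"increments": [[[0, 0, 0], [-0.3, -0.3, -0.5], 1], [[0, 0, 0], [-0.3, -0.3, -1], 1], [[0, 0, 0], [-0.3, -0.3, -1.8], 1], [[0, 0, 0], [-0.3, -0.3, -1.8], 1], [[0, 0, 0], [-0.3, -0.3, -1.8], 1]]}}

```text
clock: 17.9
position: [592.5, 154.9, 182.1]
ee_rot: [0.536, -0.46, -0.534, -0.465]
contact_force: [-2.6, 0.9, 8.1]
gripper_width: 13.1
```

Request:
{"name": "arm_command", "arguments": {"increments": [[[0, 0, 0], [0, 0, -0.8], 1], [[0, 0, 0], [0, 0, -1.5], 1], [[0, 0, 0], [0, 0, -2], 1], [[0, 0, 0], [0, 0, -2], 1], [[0, 0, 0], [0, 0, -2], 1]]}}

```text
clock: 18.4
position: [592.6, 155.0, 181.9]
ee_rot: [0.537, -0.46, -0.533, -0.465]
contact_force: [-4.8, -0.3, 11.3]
gripper_width: 12.9
```

Request:
{"name": "arm_command", "arguments": {"increments": [[[0, 0, 0], [0.3, 0, -1.5], 1], [[0, 0, 0], [0.3, 0, -2], 1], [[0, 0, 0], [0.3, 0, -2.4], 1], [[0, 0, 0], [0.3, 0, -2.4], 1], [[0, 0, 0], [0.3, 0, -2.4], 1]]}}

```text
clock: 18.9
position: [592.7, 155.0, 181.8]
ee_rot: [0.537, -0.459, -0.533, -0.465]
contact_force: [-5.3, 0.4, 14.0]
gripper_width: 12.9
```

At 14 N there was no further travel, so the shackle is on the floor and past the click. I'll do a gentle pull-up test before letting go.

Request:
{"name": "arm_command", "arguments": {"increments": [[[0, 0, 0], [-0.3, 0, 1], 1], [[0, 0, 0], [-0.5, 0, 1.5], 1], [[0, 0, 0], [-0.5, 0, 2], 1], [[0, 0, 0], [-0.5, 0, 2.5], 1], [[0, 0, 0], [-0.5, 0, 2.5], 1]]}}

```text
clock: 19.4
position: [592.3, 155.0, 184.2]
ee_rot: [0.537, -0.459, -0.533, -0.465]
contact_force: [-2.0, 0.1, 3.7]
gripper_width: 12.8
```

Request:
{"name": "arm_command", "arguments": {"increments": [[[0, 0, 0], [0, 0, 0.5], 1], [[0, 0, 0], [0, 0, 1], 1], [[0, 0, 0], [0, 0, 1.5], 1], [[0, 0, 0], [0, 0, 2], 1], [[0, 0, 0], [0, 0, 2], 1]]}}

```text
clock: 19.9
position: [592.0, 155.0, 184.8]
ee_rot: [0.537, -0.46, -0.534, -0.465]
contact_force: [1.3, 0.8, -4.4]
gripper_width: 13.2
```

The pull met resistance (-4.4 N with only 0.6 mm of travel), so the pawls hold. I'll relax, open and withdraw.

Request:
{"name": "arm_command", "arguments": {"increments": [[[0, 0, 0], [0, 0, -0.4], 1], [[0, 0, 0], [0, 0, -0.4], 1], [[0, 0, 0], [0, 0, -0.4], 0], [[0, 0, 0], [0, 0, -0.4], 0], [[0, 0, 0], [0, 0, -0.4], 0]]}}

```text
clock: 20.4
position: [592.1, 155.0, 184.6]
ee_rot: [0.537, -0.46, -0.534, -0.465]
contact_force: [0.7, 1.0, 0.5]
gripper_width: 56.3
```

Request:
{"name": "arm_command", "arguments": {"increments": [[[0, 0, 0], [0, 0, 0], 0], [[0, 0, 0], [0, 0, 0], 0], [[0, 0, 0], [0, 0, 0], 0], [[0, 0, 0], [0, 0, 0], 0], [[0, 0, 0], [0, 0, 0], 0]]}}

```text
clock: 20.9
position: [592.1, 155.0, 184.5]
ee_rot: [0.537, -0.46, -0.534, -0.465]
contact_force: [0.0, -0.1, -0.6]
gripper_width: 85.5
```

Request:
{"name": "arm_command", "arguments": {"increments": [[[0, 0, 0], [0, 0, 15], 0], [[0, 0, 0], [0, 0, 40], 0], [[0, 0, 0], [0, 0, 75], 0], [[0, 0, 0], [0, 20, 110], 0], [[0, 0, 0], [0, 50, 130], 0]]}}

```text
clock: 21.4
position: [593.0, 204.5, 318.7]
ee_rot: [0.537, -0.459, -0.532, -0.467]
contact_force: [0.2, -0.8, -0.2]
gripper_width: 85.4
```

Request:
{"name": "arm_command", "arguments": {"increments": [[[0, 0, 0], [0, 0, 0], 0], [[0, 0, 0], [0, 0, 0], 0], [[0, 0, 0], [0, 0, 0], 0], [[0, 0, 0], [0, 0, 0], 0], [[0, 0, 0], [0, 0, 0], 0]]}}

```text
clock: 21.9
position: [592.8, 203.7, 317.7]
ee_rot: [0.537, -0.46, -0.532, -0.467]
contact_force: [0.8, -0.2, 0.6]
gripper_width: 85.5
```

```bash
python3 - <<'E'
from h import *
p,d,c=grab('wrist');C=cloud(d,c);hsv=cv2.cvtColor(p,cv2.COLOR_BGR2HSV)
k=(abs(C[...,0]-593)<30)&(abs(C[...,1]-155)<40)&(hsv[...,2]<70)&(C[...,2]>190)&(C[...,2]<230)
X=C[k];print(len(X),np.median(X,0),np.percentile(X[:,2],[5,95]))
if len(X)>5:
  T=X[X[:,2]>np.percentile(X[:,2],95)-4];print(cv2.minAreaRect(T[:,:2].astype(np.float32)))
a,b=grab('scene')[0],grab('side')[0]
for n,x in(('scene',a),('side',b)):
    df=cv2.absdiff(x,cv2.imread(f'pics/{n}0.png')).max(2);print(n,{m:int(np.percentile(df[y0:y1,x0:x1],95)) for m,(x0,y0,x1,y1) in ({'bento':(235,280,315,365),'jar':(274,210,304,258),'saucer':(190,203,233,236),'spoon':(322,200,362,248)} if n=='scene' else {'bento':(345,205,430,268),'jar':(270,180,303,228),'saucer':(198,245,252,292),'spoon':(258,170,300,185)}).items()})
r=lambda x:cv2.resize(x,(400,300),interpolation=cv2.INTER_CUBIC)
cv2.imwrite('pics/c8.png',np.vstack([np.hstack([r(a[125:215,240:360]),r(b[125:215,180:300])]),np.hstack([r(a),r(b)])]))
E
```

```text
620 [593.29219768 155.284376   210.41656651] [209.21062696 211.60944938]
((592.7941284179688, 155.85047912597656), (13.134716987609863, 34.70171356201172), 8.412338256835938)
scene {'bento': 7, 'jar': 61, 'saucer': 64, 'spoon': 58}
side {'bento': 6, 'jar': 58, 'saucer': 58, 'spoon': 55}
```

View pics/c8.png

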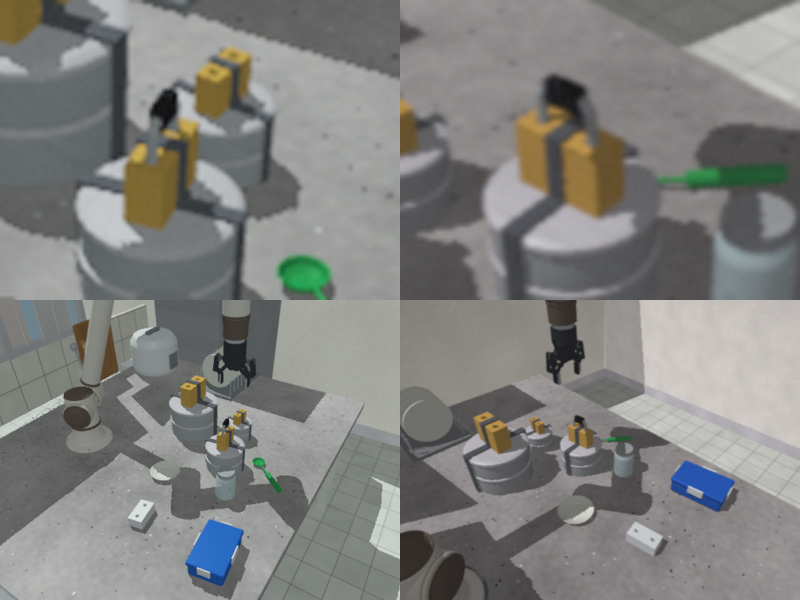

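The shackle stays down level with its top at 210.4 mm (about 46.6 mm deep), and the hand is clear. The brightness changes at the jar, saucer and spoon are the arm's shadow, and they stand where they were in the pictures. I'll hand in.

```bash
python3 -c "
from bench import arm;print(arm.job_done())"
```

```text
the job is handed in; nothing more can be done
None
```

The shackle is locked in the middle-sized carrier's lock head and stays down by itself; I handed the job in at about 22 s. I pinched it by its grip, lifted it out of the drying block, lined both legs up with the holes and pressed in small steps.

- **Click:** A final push of 14 N on the wrist sensor (about 15 N with the shackle's weight) gave no more travel, so the legs were on the floor. A gentle pull then met resistance: -4.4 N, with only 0.6 mm of travel.
- **After letting go:** About 1 s after release the grip top was level at 210.4 mm. That puts the legs about 46.6 mm deep, centred on the lock to within about 1 mm, and nothing touches the robot.
- **Readings that disagreed:** The push force peaked at 8 N near 39 mm depth and then dropped, which I first took for the click. The legs went in about 10 mm further before the floor, so that was probably side friction. The side force also reached about 5 N at full press.
- **Bystanders:** The bento pictures are unchanged. The before/after picture check flagged the jar, saucer and spoon; by eye they are where they were, and I put the change down to the arm's shadow. I did not measure their positions again.

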